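# Level the rocking weld fixture plate with its two jack screws

## Robot

A 7-joint arm with a two-finger parallel gripper is mounted at the origin on the work surface. World frame = base frame: x ahead of the robot, y to its left, z up, the work surface at z = 0. Lengths are in mm, angles in rad, forces in N, time in s.
With the tool pointing down it reaches from about 425 to 1025 mm from the base axis. Payload 9.4 kg.
Tool frame: the origin (TCP) lies on the centre line of the jaws, within the pads' length; the fingertips stand 8 mm ahead of it and the grasp point (between the pads) lies 11 mm behind it (arm.tip_reach is the distance from the TCP to the fingertips, in mm); z points along the fingers, x is the direction in which the jaws open and shut, and the axes are right-handed (so a half turn about z gives the same grasp; the last joint's range is limited). The gripper opens to 93 mm and grips with 3 to 60 N. Pads are 15 mm wide; open, the fingers measure 128 mm over their backs; the gripper's body (75 mm by 188 mm) begins 65 mm behind the grasp point.
Start: joints at [-1.34, 0.599, -0.003, 1.599, 0.002, 0.943, -0.08], TCP at [219.652, 690.925, 226.618] pointing down, gripper open.
Joint ranges: [-2.57, 2.57], [-0.35, 1.97], [-1.29, 1.29], [0.11, 2.56], [-1.05, 4.19], [0.11, 1.86], [-2.63, 2.63]. Speed limits (rad/s): [2.22, 2.22, 3.01, 3.01, 3.14, 3.14, 3.14].

## Interface

Orientations are given as a 3x3 rotation matrix whose columns are the frame's x, y, z axes.
In Python, from plant import arm gives the robot as it stands. The module is installed in compiled form; this text tells all that it offers.
- The arm moves only by the shell command python3 -m handwheel 'ROWS' [FORCE]. ROWS is JSON, a list of rows, each a list of 7 numbers: the turn, a rotation vector about the tool's x, y, z in degrees, then the shift along the tool's x, y, z in m, then the gripper's target within -1 to 1 (fully open at 1, half-way at 0, shut at -1). A call has 1 to 5 rows; each row is the pose to reach, as a shift and turn from the pose measured when the call began, along the tool's axes at that moment; what a row does not reach only later rows make up. A row lasts 1/12 s, in which the tool goes at most 41.7 mm and 7.16 degrees, less where a joint would pass 70% of its speed; a pose out of reach is approached as far as the arm can. A call with a gripper value outside its range is refused whole. The fingers move at their own pace and stop on an object; FORCE is the grip in N (left out, the last holds). Time passes only in rows, so rows that repeat a pose let the fingers close. It gives the time, the measured TCP pose, the force and the opening at its end, in the units of the state.
- arm.sense(): the state, without advancing time (a new reading comes with each control period).
- arm.grab_frame(name): name is "scene" or "top" or "wrist"; returns (picture, depth): 480x640x3 uint8, red, green, blue; 480x640 float32, mm along the optical axis (not along the pixel's ray), 0 where there is no reading.
- arm.calibration(name): a dict with "intrinsics" (3x3 intrinsics, pixels), "pose" (4x4, takes a point from camera to world coordinates). Camera axes: x right, y up, looking along -z (the intrinsics and any distortion apply to the point x, -y, -z); pixel columns grow to the right and rows downward; lengths in mm; the calibration is good to about 2 mm. A picture is of the moment at which its call begins: read the wrist's pose just before it. calibration takes no time and is no camera call; for the wrist camera it gives the pose at the moment of the call.
- arm.hand_in(): hands the job in, once; it reports no verdict.
The state is a dict: "t": time; "joint_pos": joint angles; "qvel": joint speeds; "effort": joint torques, N m; "ee_pos": TCP position; "tool_rot": TCP orientation; "contact_force": force on the tool from outside, world axes, zero at the start; "ft_torque": the same for the moment, N m; "opening": finger opening in mm.
Only numpy, scipy, OpenCV 4.12 (cv2) and the standard library are available. Lean on these libraries where they do the work, as an engineer would, in place of code of your own. Each camera call takes 0.05 s, during which the arm holds its last target. There are 200 camera calls.

## Task

The steel fixture plate on the bench rocks on its two plain feet. Turn its two jack screws by their bar handles until the plate is level and no longer rocks, with all four feet carrying a fair share of its weight. Work gently: do not lean hard on the plate, shift it, or disturb the bracket on it and the things beside it.

Things in the scene. Friction and masses are not known exactly. Their poses are not given: they have to be found in the camera images.
- plate: Steel fixture plate 190 (x) x 240 (y) x 12 mm with dark holes, about 6 kg in all. Origin on the bench under its middle; its top is 52 mm above the origin, z up. Corner feet at x +-70, y +-95 mm: two plain feet on one diagonal, two jack screws on the other. It rocks about the line of the plain feet, over which its top stands at the right height as it is.
- jack_near_handle (a point): Middle of the bar handle of the jack screw at the plate's near left corner (plate frame -70, 95 mm), on its axis. Steel bar 80 mm long (along this point's x axis), 10 mm thick, 32 mm high, welded across the screw; free space 16 mm below it. Clockwise from above sends screw, handle and shoe down 5.0 mm a turn. Turns at 0.03 N m when free, about 0.1 N m with its share of the load.
- jack_far_handle (a point): Middle of the bar handle of the jack screw at the plate's far right corner (plate frame 70, -95 mm), on its axis. Steel bar 80 mm long (along this point's x axis), 10 mm thick, 32 mm high, welded across the screw; free space 16 mm below it. Clockwise from above sends screw, handle and shoe down 5.0 mm a turn. Turns at 0.03 N m when free, about 0.1 N m with its share of the load.
- foot_near: Plain foot under the plate's near right corner (plate frame -70, -95 mm): black rubber dome 30 mm across, not adjustable, gives about 1 mm per 38 N. Over it a bolt head, 20 mm across, stands 6 mm above the plate's top. Origin at the dome's lowest point. It stands on a packer, a fixed steel offcut.
- foot_far: Plain foot under the plate's far left corner (plate frame 70, 95 mm): black rubber dome 30 mm across, not adjustable, gives about 1 mm per 38 N. Over it a bolt head, 20 mm across, stands 6 mm above the plate's top. Origin at the dome's lowest point. It stands on a packer, a fixed steel offcut.
- shoe_near: Round steel shoe, 26 mm across, at the lower end of the near left jack screw; turns with it. Origin at the centre of its underside. Below it lies a packer, a fixed steel offcut 7 to 10 mm high whose exact height is not known. At the start it is up to 2.5 mm too short to touch with the plate level; once both touch so, about 0.35 mm more on both shares the load evenly (16 N a foot) and 0.7 mm more lifts the plain feet.
- shoe_far: Round steel shoe, 26 mm across, at the lower end of the far right jack screw; turns with it. Origin at the centre of its underside. Below it lies a packer, a fixed steel offcut 7 to 10 mm high whose exact height is not known. At the start it is up to 2.5 mm too short to touch with the plate level; once both touch so, about 0.35 mm more on both shares the load evenly (16 N a foot) and 0.7 mm more lifts the plain feet.
- bracket: Half-welded steel bracket lying loose on the plate, centred within 35 mm of its middle: base 56 x 66 x 8 mm with an upright rib, 28 mm high in all. Origin at the centre of its underside. It stays where it lies.
- offcut: Flat steel offcut 160 x 42 x 8 mm with cut marks, lying on the bench left of the plate. Origin at the centre of its underside. A bystander.
- chipping_hammer: Steel chipping hammer lying on the bench right of the plate: 260 mm long with a coil grip, head 160 mm across and 20 mm high. Origin on the handle, on the bench. A bystander.

How it is judged (in metres and radians):
At the end, for the whole second after the job is handed in: The plate stands still and level within 0.5 degree, each of its four feet (two plain feet, two jack shoes) carries more than 7 N, and the plate and the bracket are within 15 mm of where they started (contact force between each of foot_near, foot_far, shoe_near, shoe_far and anything else above 7 N and angle between plate's own z axis and vertical below 0.0087 rad and angular speed of plate below 0.05 rad/s and distance of each of plate, bracket from where it was at the start of the episode below 0.015 m); the robot touches nothing.
It fails at once if the plate was leaned on or a screw driven so hard that one foot carried more than 80 N (contact force between any of foot_near, foot_far, shoe_near, shoe_far and anything else above 80 N).
It fails at once if the plate was shifted by more than 20 mm (distance of plate from where it was at the start of the episode above 0.02 m).
It fails at once if the bracket on the plate was shifted by more than 20 mm (distance of bracket from where it was at the start of the episode above 0.02 m).
It fails at once if the offcut or the chipping hammer beside the plate was shifted by more than 20 mm (distance of any of offcut, chipping_hammer from where it was at the start of the episode above 0.02 m).
It also fails if it takes over 72 s, if anything falls off the work surface, if the arm or the gripper's body presses on something with over 40 N, if the wrist force passes 120 N, or if a joint passes its speed limit or range.

## Working session

There is one attempt and no reset: what is moved stays moved. The work goes in short steps, Python scripts to look and compute and a shell command to move; the robot and the scene stay as the last step left them, time stands still between calls to the robot, and variables do not carry over. Pictures are saved under pics/ and viewed, about 8 in all and at most 12, crops included, and the job is handed in when it is done.

```bash
mkdir -p pics
cat > h.py <<'E'
import numpy as np, cv2
from plant import arm
def grab(n):
    c=arm.calibration(n); p,d=arm.grab_frame(n); return p,d,np.array(c['intrinsics']),np.array(c['pose'])
def save(f,p,d,K,T):
    cv2.imwrite('pics/%s.png'%f,p[:,:,::-1]); np.savez('pics/%s.npz'%f,p=p,d=d,K=K,T=T)
def load(f):
    z=np.load('pics/%s.npz'%f); return z['p'],z['d'],z['K'],z['T']
def w(u,v,d,K,T,dep=None):
    z=d[int(v),int(u)] if dep is None else dep
    q=np.array([(u-K[0,2])/K[0,0]*z,-(v-K[1,2])/K[1,1]*z,-z,1]); return (T@q)[:3]
def cloud(d,K,T):
    v,u=np.mgrid[0:480,0:640]; q=np.stack([(u-K[0,2])/K[0,0]*d,-(v-K[1,2])/K[1,1]*d,-d,np.ones_like(d)],-1)
    return (q@T.T)[...,:3]
def st():
    s=arm.sense(); np.set_printoptions(precision=4,suppress=True)
    for k in ['t','joint_pos','ee_pos','tool_rot','contact_force','ft_torque','opening']: print(k,np.array(s[k]).tolist() if k!='tool_rot' else np.array(s[k]))
E
python3 - <<'E'
from h import *
st()
for n in ['top','scene']:
    g=grab(n); save(n+'0',*g); print(n,g[2],g[3],arm.calibration(n).keys())
E
```

```text
t 0.0
joint_pos [-1.3396508951016084, 0.6001261656507159, -0.002556426415553874, 1.600109348943161, 0.0018099028704171268, 0.9429024506422811, -0.07979264014453864]
ee_pos [219.5478601464611, 690.4672226399804, 225.76635228910587]
tool_rot [[ 0.3029  0.953  -0.0003]
 [ 0.953  -0.3029 -0.0015]
 [-0.0015  0.0001 -1.    ]]
contact_force [-0.27587913452503615, -0.5532362723008712, -0.009424395190913523]
ft_torque [-0.022160325916026662, -0.05250530382836378, 0.02732915887611334]
opening 92.6368525578027
top [[531.1477   0.     320.2675]
 [  0.     531.1477 236.4735]
 [  0.       0.       1.    ]] [[ -0.0044   0.9871  -0.1599 457.1541]
 [ -0.999   -0.0114  -0.0425  -8.0665]
 [ -0.0438   0.1595   0.9862 890.7099]
 [  0.       0.       0.       1.    ]] dict_keys(['intrinsics', 'pose'])
scene [[514.1615   0.     314.1003]
 [  0.     514.1615 238.5292]
 [  0.       0.       1.    ]] [[ -0.4972  -0.7172   0.4884 979.8715]
 [  0.8676  -0.4073   0.2852 247.5362]
 [ -0.0057   0.5655   0.8247 762.7952]
 [  0.       0.       0.       1.    ]] dict_keys(['intrinsics', 'pose'])
```

View pics/top0.png

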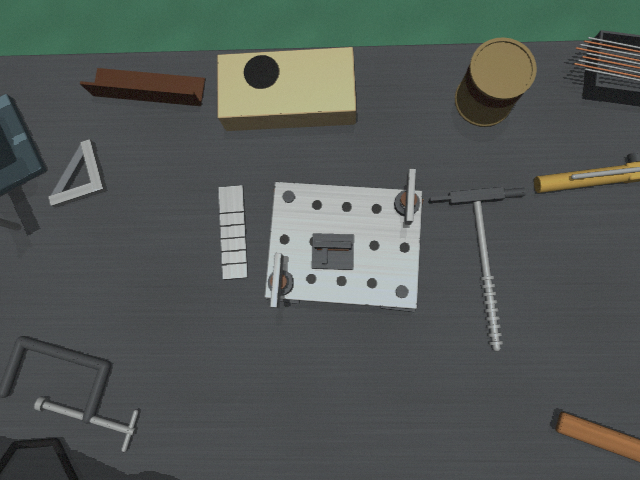

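View pics/scene0.png

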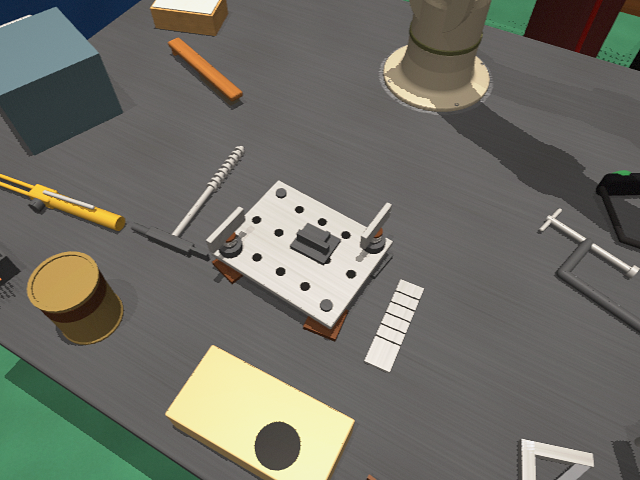

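The top view has the plate at the centre, with the near handle at about (277,280), the far handle at about (411,197) and bolt heads at (288,196) and (402,292). The hammer head's end at (432,200) is close to the far handle, but low. The scene view agrees, and shows orange packers under the corners. Next I'll measure the plate tilt and the handle poses.

```bash
cat >> h.py <<'E'
def plane(P):
    c=P.mean(0)
    for _ in range(6):
        n=np.linalg.svd(P-c,full_matrices=False)[2][2]; r=(P-c)@n; s=max(1.5*np.median(abs(r))*1.48*1.5,.3)
        P=P[abs(r)<s]; c=P.mean(0)
    return n*np.sign(n[2]),c,r.std(),len(P)
def tilt(g,ctr,verbose=1):
    p,d,K,T=g; C=cloud(d,K,T); ok=d>0; X,Y,Z=C[...,0],C[...,1],C[...,2]
    r=np.hypot(X-ctr[0],Y-ctr[1])
    b=plane(C[ok&(Z<6)&(Z>-8)&(r<330)&(r>190)][::3])
    pl=plane(C[ok&(Z>46)&(Z<58)&(r<150)&(p.mean(2)>120)])
    n=pl[0]-b[0]
    if verbose: print('bench',b[0],b[2:],'plate',pl[0],pl[1],pl[2:],'rel tilt deg',np.degrees(n[:2]))
    return b,pl
E
python3 - <<'E'
from h import *
for n in ['top0','scene0']:
    g=load(n); p,d,K,T=g; C=cloud(d,K,T); print(n)
    Z=C[...,2]; X=C[...,0];Y=C[...,1]
    m=(d>0)&(Z>85)&(Z<115)&(X>300)&(X<700)&(abs(Y)<250)
    k,l,s,c=cv2.connectedComponentsWithStats(m.astype(np.uint8))
    ctrs=[]
    for i in range(1,k):
        if s[i,4]<60: continue
        P=C[l==i]; top=P[P[:,2]>np.percentile(P[:,2],95)-5]
        r=cv2.minAreaRect(top[:,:2].astype(np.float32)); ctrs.append(r[0])
        print('handle',s[i],r,'z',np.percentile(P[:,2],[5,50,95]))
    ctr=np.mean(ctrs,0); print(ctr); tilt(g,ctr)
    if n=='top0':
        for u,v in [(288,196),(402,292),(277,280),(411,197)]: print(w(u,v,d,K,T))
p,d,K,T=load('top0')
cv2.imwrite('pics/c1.png',cv2.resize(p[160:330,205:535],None,fx=2.4,fy=2.4,interpolation=cv2.INTER_CUBIC)[:,:,::-1])
E
```

```text
top0
handle [401 172  11  53 160] ((641.4275512695312, -104.53298950195312), (75.89879608154297, 7.497879981994629), 1.3237334489822388) z [ 89.0974286   95.95822626 113.28330434]
handle [277 254  10  54 181] ((515.6998291015625, 86.88812255859375), (1.65614914894104, 71.9156494140625), 85.14833068847656) z [ 87.54157043  95.03842698 113.59365628]
[578.56369019  -8.82243347]
bench [-6.52936355e-04  9.34068946e-04  9.99999351e-01] (np.float64(1.4292729021234873), 22459) plate [-0.00531404  0.0048273   0.99997423] [581.42729124 -13.22639312  51.09191757] (np.float64(1.3295873713098594), 13118) rel tilt deg [-0.26706139  0.22306585]
[659.1628839   79.80810684  56.89518254]
[503.35384193 -98.83971496  57.50339644]
[518.72893902  88.85833589 117.75971748]
[ 640.47086573 -109.75619628  116.43961663]
scene0
handle [360 208  32  41 291] ((519.5880126953125, 92.25746154785156), (9.593534469604492, 79.83173370361328), 85.01970672607422) z [ 88.26642399  99.13301856 113.43513892]
handle [207 211  39  43 468] ((644.0752563476562, -104.25554656982422), (9.139662742614746, 80.40734100341797), 79.55382537841797) z [ 88.84830579 100.52360814 113.47037138]
[581.83163452  -5.99904251]
bench [ 1.00648605e-04 -9.14080104e-04  9.99999577e-01] (np.float64(1.2316443103786032), 16983) plate [-0.00426852  0.00315245  0.99998592] [590.20951353  -2.21558464  51.36008019] (np.float64(1.130683458363599), 10287) rel tilt deg [-0.2503348   0.23299508]
```

View pics/c1.png

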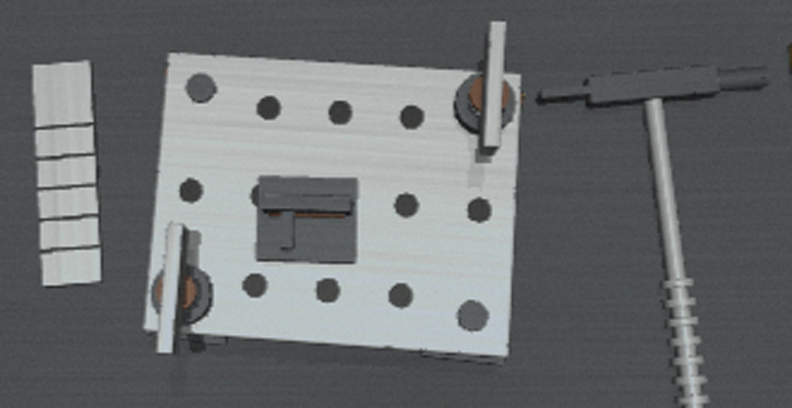

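The crop shows both handles standing over the corner feet and running roughly along x. The near one spans about (178,225) to (168,350) and the far one (497,25) to (490,150). Both cameras give a tilt of 0.34° with the near-left corner low, so the near shoe is touching. I'll move over the near handle.

```bash
for i in 1; do python3 -m handwheel '[[0,0,0,-0.147,0.143,0,1],[0,0,0,-0.147,0.143,0,1],[0,0,0,-0.147,0.143,0,1],[0,0,0,-0.147,0.143,0,1],[0,0,0,-0.147,0.143,0,1]]'; done
python3 -m handwheel '[[0,0,0,-0.147,0.143,0,1],[0,0,0,-0.147,0.143,0,1],[0,0,0,-0.147,0.143,0,1],[0,0,0,-0.147,0.143,0,1],[0,0,0,-0.147,0.143,0,1]]'
python3 -m handwheel '[[0,0,-7,-0.147,0.143,0,1],[0,0,-12,-0.147,0.143,0,1],[0,0,-12,-0.147,0.143,0,1],[0,0,-12,-0.147,0.143,0,1],[0,0,-12,-0.147,0.143,0,1]]'; python3 -c "
from h import *
st()
print(arm.calibration('wrist'))"
```

```text
t: 0.52
ee_pos: [312.0, 504.6, 225.7]
tool_rot: [[0.303, 0.953, -0.0], [0.953, -0.303, -0.002], [-0.002, 0.0, -1.0]]
contact_force: [0.7, -0.5, 0.2]
opening: 93.0
t: 0.93
ee_pos: [404.1, 319.1, 226.1]
tool_rot: [[0.303, 0.953, -0.0], [0.953, -0.303, -0.002], [-0.003, 0.0, -1.0]]
contact_force: [0.9, 0.4, 0.5]
opening: 92.9
t: 1.35
ee_pos: [496.3, 133.4, 226.5]
tool_rot: [[0.099, 0.995, -0.001], [0.995, -0.099, -0.003], [-0.003, -0.0, -1.0]]
contact_force: [1.1, 0.3, 0.2]
opening: 92.7
t 1.35
joint_pos [-0.36467801527902244, 0.3488463614339724, -0.013054447112108646, 2.07674746907654, 0.010116208140353137, 0.7175331543062049, 1.0874973851037921]
ee_pos [496.27694476995634, 133.44241042507073, 226.4743455071471]
tool_rot [[ 0.0986  0.9951 -0.0006]
 [ 0.9951 -0.0986 -0.0026]
 [-0.0026 -0.0003 -1.    ]]
contact_force [1.0548434495689145, 0.32844614441471903, 0.23701929014048512]
ft_torque [0.03937148706142349, -0.07322326763148164, 0.023182466519401243]
opening 92.74131550192888
{'intrinsics': array([[335.6313,   0.    , 324.1247],
       [  0.    , 335.6313, 236.797 ],
       [  0.    ,   0.    ,   1.    ]]), 'pose': array([[  0.0976,  -0.9669,  -0.2356, 432.6469],
       [  0.9952,   0.094 ,   0.0264, 140.7331],
       [ -0.0034,  -0.237 ,   0.9715, 384.6885],
       [  0.    ,   0.    ,   0.    ,   1.    ]])}
```

Run:
```python
from h import *
g=grab('wrist'); save('w0',*g)
p,d,K,T=g
C=cloud(d,K,T); np.set_printoptions(precision=2,suppress=True)
tilt(g,(581,-8))
m=(d>0)&(C[...,2]>85)&(C[...,2]<125)&(abs(C[...,0]-580)<130)&(abs(C[...,1])<190)
k,l,s,c=cv2.connectedComponentsWithStats(m.astype(np.uint8))
for i in range(1,k):
    if s[i,4]<60: continue
    P=C[l==i]; t=np.percentile(P[:,2],95); top=P[P[:,2]>t-4]
    print(s[i],t,cv2.minAreaRect(top[:,:2].astype(np.float32)))
```

```text
bench [-0.  0.  1.] (np.float64(0.7323801132311926), 27675) plate [-0.01  0.    1.  ] [559.92   3.99  51.13] (np.float64(0.6582375001773717), 15756) rel tilt deg [-0.28  0.24]
[ 269  216   28   96 1665] 119.51231394788657 ((520.25, 92.4293212890625), (10.241338729858398, 79.19486236572266), 85.53939819335938)
```

View pics/w0.png

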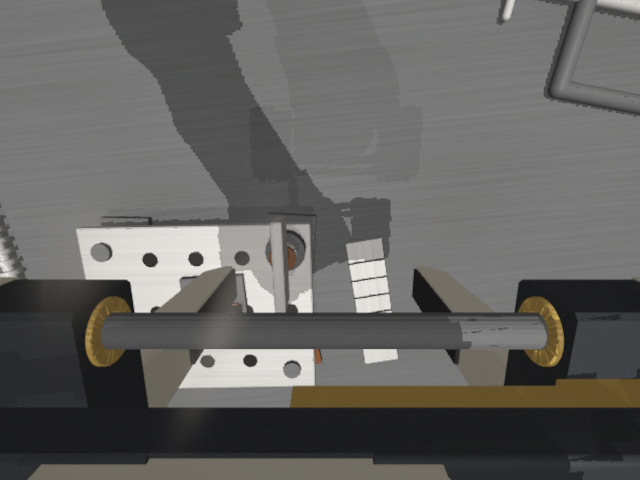

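The wrist view has the near handle at about (280,265), clear of both fingers. Its centre measures (520,92), the angle is -4.5° and the top is at z ≈ 118. The wrist tilt estimate agrees with the other two. Descending with the jaws open.

```bash
python3 -m handwheel '[[0,0,-1.2,-0.0385,0.0275,0.01,1],[0,0,-1.2,-0.0385,0.0275,0.04,1],[0,0,-1.2,-0.0385,0.0275,0.075,1],[0,0,-1.2,-0.0385,0.0275,0.08,1],[0,0,-1.2,-0.0385,0.0275,0.08,1]]'
python3 -m handwheel '[[0,0,0,0,0,0.025,1],[0,0,0,0,0,0.045,1],[0,0,0,0,0,0.0535,1],[0,0,0,0,0,0.0535,1]]'
python3 -c "
from h import *
st()"
```

```text
t: 1.82
ee_pos: [521.5, 83.4, 145.2]
tool_rot: [[0.086, 0.996, -0.004], [0.996, -0.087, -0.007], [-0.008, -0.003, -1.0]]
contact_force: [-0.8, 0.1, 0.5]
opening: 92.9
t: 2.15
ee_pos: [520.8, 83.9, 91.5]
tool_rot: [[0.085, 0.996, -0.005], [0.996, -0.085, -0.007], [-0.008, -0.004, -1.0]]
contact_force: [0.4, 0.2, 0.9]
opening: 93.3
t 2.15
joint_pos [-0.2666401629767342, 0.5704894059484941, -0.006336633572453483, 2.1585755324989613, 0.02275102558932346, 0.4195636241241406, 1.1929448706253103]
ee_pos [520.8352527542902, 83.93556273908756, 91.52329679455414]
tool_rot [[ 0.0849  0.9964 -0.0051]
 [ 0.9964 -0.085  -0.0075]
 [-0.0079 -0.0045 -1.    ]]
contact_force [0.3912537671301966, 0.19302768820906377, 0.8542052930256842]
ft_torque [0.013824452266926534, -0.0045659884577869785, -0.04723554153988931]
opening 93.27927142591334
```

```bash
python3 -m handwheel '[[-0.25,0.45,0.3,0.0085,0,-0.001,1],[-0.25,0.45,0.3,0.0085,0,-0.001,1],[-0.25,0.45,0.3,0.0085,0,-0.001,1],[-0.25,0.45,0.3,0.0085,0,-0.001,0],[-0.25,0.45,0.3,0.0085,0,-0.001,-0.4]]' 20
python3 -c "
from h import *
st()"
```

```text
t: 2.57
ee_pos: [521.8, 92.5, 93.2]
tool_rot: [[0.09, 0.996, 0.001], [0.996, -0.09, 0.0], [0.0, 0.001, -1.0]]
contact_force: [-0.5, -0.5, -0.2]
opening: 84.1
t 2.5667
joint_pos [-0.2751389473332371, 0.567624249876167, -0.010542139233567038, 2.157352073296253, 0.014335973935112349, 0.41567995894303555, 1.1833489447018848]
ee_pos [521.8494417677724, 92.45086790730356, 93.18275143308422]
tool_rot [[ 0.0902  0.9959  0.001 ]
 [ 0.9959 -0.0902  0.0002]
 [ 0.0003  0.001  -1.    ]]
contact_force [-0.452038121908707, -0.5247390771540423, -0.2163538134097005]
ft_torque [0.028038044222283225, -0.02980952323071453, -0.03474038068466394]
opening 84.12677234930722
```

```bash
python3 -m handwheel '[[0,0,0,0,-0.0015,0,-0.4],[0,0,0,0,-0.0015,0,-0.5],[0,0,0,0,-0.0015,0,-0.6],[0,0,0,0,-0.0015,0,-0.7],[0,0,0,0,-0.0015,0,-0.75]]' 20
python3 -m handwheel '[[0,0,0,0,0,0,-1],[0,0,0,0,0,0,-1],[0,0,0,0,0,0,-1],[0,0,0,0,0,0,-1],[0,0,0,0,0,0,-1]]' 20
python3 -c "
from h import *
st()"
```

```text
t: 2.98
ee_pos: [520.3, 92.5, 93.1]
tool_rot: [[0.09, 0.996, 0.001], [0.996, -0.09, 0.0], [0.0, 0.001, -1.0]]
contact_force: [-0.8, 0.0, 0.2]
opening: 51.1
t: 3.4
ee_pos: [520.2, 91.7, 93.1]
tool_rot: [[0.091, 0.996, 0.0], [0.996, -0.091, -0.001], [-0.001, 0.001, -1.0]]
contact_force: [-0.0, -0.9, 0.1]
opening: 19.8
t 3.4
joint_pos [-0.27581125913472426, 0.5666238658589927, -0.009479043995718148, 2.1608838651822833, 0.014900396549592687, 0.41396475648453146, 1.1823562119377866]
ee_pos [520.1782544201347, 91.65802139586857, 93.09209278730519]
tool_rot [[ 0.0909  0.9959  0.0004]
 [ 0.9959 -0.0909 -0.0008]
 [-0.0008  0.0005 -1.    ]]
contact_force [-0.02818076401858699, -0.9209703909827163, 0.08426547428425363]
ft_torque [-0.5014978394444437, 0.06601983300364851, -0.02166030225073809]
opening 19.83741206223258
```

```bash
python3 -m handwheel '[[0,0,0,0,0,0,-1]]' 20
python3 -m handwheel '[[0,0,0,0,0,0,-1]]' 20
python3 -c "
from h import *
st()"
```

```text
t: 3.48
ee_pos: [520.3, 91.5, 93.1]
tool_rot: [[0.091, 0.996, 0.001], [0.996, -0.091, -0.001], [-0.001, 0.001, -1.0]]
contact_force: [-0.1, 1.4, -0.3]
opening: 19.4
t: 3.57
ee_pos: [520.2, 91.6, 93.1]
tool_rot: [[0.091, 0.996, 0.0], [0.996, -0.091, -0.001], [-0.001, 0.001, -1.0]]
contact_force: [0.3, -0.2, -0.0]
opening: 19.7
t 3.5667
joint_pos [-0.27571550649735094, 0.5666206167408054, -0.00938231538772086, 2.1608715671462138, 0.014827955958046918, 0.4139228599227339, 1.1823684278343016]
ee_pos [520.2192581882877, 91.57288682898071, 93.09719783968538]
tool_rot [[ 0.0911  0.9958  0.0005]
 [ 0.9958 -0.0911 -0.0008]
 [-0.0008  0.0006 -1.    ]]
contact_force [0.3240087343769008, -0.1924206558653384, -0.012047650768514245]
ft_torque [-0.04301501532800232, 0.02175980672266134, 0.06026704425075023]
opening 19.67609227769467
```

Closing stopped at 19.7 mm instead of 10, so the tips are probably on the screw shank below the bar. I'll open, rise 8 mm and close again.

```bash
python3 -m handwheel '[[0,0,0,0,0,0,-0.3],[0,0,0,0,0,0,-0.3],[0,0,0,0,0,-0.008,-0.3],[0,0,0,0,0,-0.008,-0.4],[0,0,0,0,0,-0.008,-0.6]]' 20
python3 -m handwheel '[[0,0,0,0,0,0,-1],[0,0,0,0,0,0,-1],[0,0,0,0,0,0,-1],[0,0,0,0,0,0,-1]]' 20
python3 -c "
from h import *
st()"
```

```text
t: 3.98
ee_pos: [520.6, 91.7, 101.7]
tool_rot: [[0.091, 0.996, 0.002], [0.996, -0.091, -0.0], [-0.0, 0.002, -1.0]]
contact_force: [0.0, -0.1, -0.0]
opening: 25.3
t: 4.32
ee_pos: [520.6, 91.6, 101.8]
tool_rot: [[0.091, 0.996, 0.002], [0.996, -0.091, -0.001], [-0.0, 0.002, -1.0]]
contact_force: [-0.2, 0.1, 4.1]
opening: 9.7
t 4.3167
joint_pos [-0.27556482699974383, 0.5519433824467508, -0.009442313660920146, 2.1555514030816307, 0.014252602451064257, 0.43274607908202417, 1.1830020152220881]
ee_pos [520.6197065275611, 91.60889706952157, 101.77694487319614]
tool_rot [[ 0.0911  0.9958  0.0016]
 [ 0.9958 -0.0911 -0.0006]
 [-0.0004  0.0017 -1.    ]]
contact_force [-0.18695642129447237, 0.07973619827955913, 4.124397661917993]
ft_torque [-0.29913327461771183, 0.07337454027758344, 0.04606681752648482]
opening 9.73849407634243
```

Gripped at 9.7 mm. Turning clockwise in small steps while following the thread down.

```bash
python3 -m handwheel '[[0,0,4,0,0,0,-1],[0,0,8,0,0,0.0001,-1],[0,0,12,0,0,0.0002,-1],[0,0,16,0,0,0.0002,-1],[0,0,20,0,0,0.0003,-1]]' 20
python3 -c "
from h import *
st()"
python3 -m handwheel '[[0,0,4,0,0,0,-1],[0,0,8,0,0,0.0001,-1],[0,0,12,0,0,0.0002,-1],[0,0,16,0,0,0.0002,-1],[0,0,16,0,0,0.0002,-1]]' 20
python3 -c "
from h import *
st()
g=grab('top'); save('t1',*g); tilt(g,(581,-8)); g=grab('scene');save('s1',*g); tilt(g,(581,-8))"
```

```text
t: 4.73
ee_pos: [520.7, 91.3, 101.7]
tool_rot: [[0.43, 0.903, 0.002], [0.903, -0.43, -0.001], [0.0, 0.002, -1.0]]
contact_force: [-1.5, -1.7, 7.0]
opening: 10.0
t 4.7333
joint_pos [-0.3423341410351636, 0.554371373564877, 0.08664284367865321, 2.1599762693070597, -0.10650060683778206, 0.4295466145151987, 0.95502672645531]
ee_pos [520.6879754578969, 91.25825204011593, 101.73734975520047]
tool_rot [[ 0.4295  0.9031  0.0018]
 [ 0.9031 -0.4295 -0.0008]
 [ 0.      0.002  -1.    ]]
contact_force [-1.5469022663222893, -1.7379691515147235, 7.011088462501835]
ft_torque [-0.5301941237294661, 0.28841663175692267, 0.07416338493642674]
opening 10.03118380026509
t: 5.15
ee_pos: [520.7, 91.0, 101.7]
tool_rot: [[0.665, 0.747, 0.002], [0.747, -0.665, -0.001], [0.0, 0.002, -1.0]]
contact_force: [-0.5, -2.3, 5.0]
opening: 10.0
t 5.15
joint_pos [-0.39581544270929375, 0.5588400302713533, 0.16415285874746002, 2.163478541838544, -0.20469805846786326, 0.4316979304180115, 0.7729089471623025]
ee_pos [520.7312251589799, 90.98862979910585, 101.73564984380101]
tool_rot [[ 0.6653  0.7466  0.002 ]
 [ 0.7466 -0.6653 -0.0011]
 [ 0.0004  0.0022 -1.    ]]
contact_force [-0.4985952011799681, -2.268372082835414, 5.0433907467881545]
ft_torque [-0.2855791359920045, 0.2563560304387552, -0.030859449652798993]
opening 9.96780210405797
bench [-0.0007  0.0009  1.    ] (np.float64(1.4099617124145987), 17548) plate [-0.0027  0.003   1.    ] [588.9815 -34.6142  51.2198] (np.float64(1.3148056711237273), 10395) rel tilt deg [-0.1142  0.1219]
bench [ 0.0002 -0.0007  1.    ] (np.float64(1.2196501173286758), 15373) plate [-0.0011  0.0006  1.    ] [592.5765  -4.5964  51.3601] (np.float64(1.1111453117467263), 9977) rel tilt deg [-0.0734  0.0734]
```

```bash
python3 -m handwheel '[[0,0,4,0,0,0,-1],[0,0,8,0,0,0,-1],[0,0,12,0,0,0,-1],[0,0,16,0,0,0,-1],[0,0,20,0,0,0,-1]]' 20
python3 -m handwheel '[[0,0,4,0,0,0,-1],[0,0,8,0,0,0,-1],[0,0,12,0,0,0,-1],[0,0,16,0,0,0,-1],[0,0,18.5,0,0,0,-1]]' 20
python3 -c "
from h import *
st()"
python3 -m handwheel '[[0,0,0,0,0,0,-0.3],[0,0,0,0,0,0,-0.3],[0,0,0,0,0,0,-0.2],[0,0,0,0,0,-0.03,-0.2],[0,0,0,0,0,-0.06,-0.2]]' 20
python3 -c "
from h import *
st()
g=grab('top'); save('t2',*g); tilt(g,(581,-8)); g=grab('scene');save('s2',*g); tilt(g,(581,-8))"
```

```text
t: 5.67
ee_pos: [520.7, 90.7, 101.7]
tool_rot: [[0.88, 0.474, 0.002], [0.474, -0.88, -0.001], [0.001, 0.002, -1.0]]
contact_force: [-0.1, -1.6, 2.0]
opening: 9.9
t: 6.08
ee_pos: [520.7, 90.5, 101.7]
tool_rot: [[0.986, 0.167, 0.002], [0.167, -0.986, -0.002], [0.001, 0.002, -1.0]]
contact_force: [0.4, -1.6, 2.5]
opening: 9.8
t 6.0833
joint_pos [-0.5209733831381066, 0.5793716664431567, 0.3495577989524484, 2.1715268564371017, -0.43582358545708355, 0.4550930853400382, 0.33833532097024693]
ee_pos [520.6546361771017, 90.46549029276392, 101.72594728423542]
tool_rot [[ 0.986   0.1665  0.0018]
 [ 0.1665 -0.986  -0.0016]
 [ 0.0015  0.0019 -1.    ]]
contact_force [0.3676298019079599, -1.5566145327226961, 2.5238462890734406]
ft_torque [-0.1924391999621139, 0.2517742257170173, 0.10400996849074977]
opening 9.800697799630791
t: 6.5
ee_pos: [519.5, 90.2, 161.2]
tool_rot: [[0.986, 0.167, -0.002], [0.167, -0.986, -0.003], [-0.002, 0.003, -1.0]]
contact_force: [-0.3, 0.4, 0.4]
opening: 36.0
t 6.5
joint_pos [-0.5911679851671698, 0.49088069453830907, 0.4417672466425856, 2.1311100839857797, -0.3635965951971787, 0.5938061112397881, 0.27821985723113374]
ee_pos [519.5037903154121, 90.15086352281503, 161.20107639667413]
tool_rot [[ 0.9859  0.1674 -0.0019]
 [ 0.1674 -0.9859 -0.003 ]
 [-0.0024  0.0027 -1.    ]]
contact_force [-0.3250536348651927, 0.4148113992170175, 0.3976663831930445]
ft_torque [-0.022175175311336545, -0.051701648478810355, 0.028351203048129874]
opening 36.02867621141034
bench [-0.0008  0.001   1.    ] (np.float64(1.4070187518778965), 17526) plate [ 0.0019 -0.001   1.    ] [587.4627 -38.0854  51.0719] (np.float64(1.328856751153614), 10049) rel tilt deg [ 0.1542 -0.1121]
bench [ 0.0002 -0.0008  1.    ] (np.float64(1.205742400307925), 15904) plate [ 0.0021 -0.0025  1.    ] [591.9034  -3.9577  51.3265] (np.float64(1.1408599366395067), 10123) rel tilt deg [ 0.1083 -0.1014]
```

The tilt is now about 0.17° the other way, so the near screw is at level plus about 0.35 mm as planned (75° in total). On to the far handle.

```bash
python3 -m handwheel '[[0,0,0,0.01,0.02,-0.04,0],[0,0,-7,0.03,0.06,-0.065,1],[0,0,-14,0.05,0.1,-0.065,1],[0,0,-21,0.07,0.14,-0.065,1],[0,0,-28,0.0825,0.171,-0.065,1]]'
python3 -m handwheel '[[0,0,-7,0,0,0,1],[0,0,-14,0,0,0,1],[0,0,-21,0,0,0,1],[0,0,-28,0,0,0,1],[0,0,-35,0,0,0,1]]'
python3 -m handwheel '[[0,0,-7,0,0,0,1],[0,0,-9,0,0,0,1],[0,0,-9,0,0,0,1]]'
python3 - <<'E'
from h import *
st()
g=grab('wrist'); save('w2',*g)
p,d,K,T=g
C=cloud(d,K,T); np.set_printoptions(precision=2,suppress=True)
tilt(g,(581,-8))
m=(d>0)&(C[...,2]>85)&(C[...,2]<125)&(abs(C[...,0]-600)<130)&(abs(C[...,1])<190)
k,l,s,c=cv2.connectedComponentsWithStats(m.astype(np.uint8))
for i in range(1,k):
    if s[i,4]<60: continue
    P=C[l==i]; t=np.percentile(P[:,2],95); top=P[P[:,2]>t-4]
    print(s[i],t,cv2.minAreaRect(top[:,:2].astype(np.float32)))
E
```

```text
t: 7.02
ee_pos: [626.9, -55.1, 231.1]
tool_rot: [[0.787, 0.618, 0.009], [0.618, -0.787, 0.001], [0.007, 0.005, -1.0]]
contact_force: [-0.2, 0.3, -1.1]
opening: 65.7
t: 7.43
ee_pos: [626.6, -55.2, 230.4]
tool_rot: [[0.284, 0.959, 0.008], [0.959, -0.284, 0.001], [0.003, 0.007, -1.0]]
contact_force: [-0.1, 0.2, 0.0]
opening: 92.6
t: 7.68
ee_pos: [626.4, -55.3, 229.8]
tool_rot: [[0.128, 0.992, 0.007], [0.992, -0.128, 0.002], [0.003, 0.007, -1.0]]
contact_force: [-0.2, 0.2, 0.3]
opening: 93.1
t 7.6833
joint_pos [-0.08449850151479013, 0.47803538130691947, 0.12192170113364341, 1.8377528496499744, -0.07888226372140396, 0.8229340508863047, 1.5198763629345826]
ee_pos [626.4173050390772, -55.32490593567463, 229.78643168228604]
tool_rot [[ 0.1277  0.9918  0.0075]
 [ 0.9918 -0.1277  0.0016]
 [ 0.0026  0.0072 -1.    ]]
contact_force [-0.23203667646182902, 0.19648128321566719, 0.27669369040818514]
ft_torque [-0.03126899862487192, -0.06312690937074993, -0.043556436269960086]
opening 93.12107877571768
bench [-0.  0.  1.] (np.float64(0.7240769392706585), 23360) plate [ 0. -0.  1.] [578.13 -10.04  51.05] (np.float64(0.6820776945151811), 35843) rel tilt deg [ 0.12 -0.1 ]
[ 436   49  122   53 2251] 119.37522582923165 ((521.5480346679688, 91.23086547851562), (10.074130058288574, 80.64886474609375), 9.783474922180176)
[ 254  212   29   96 1771] 119.8862131593529 ((646.1187744140625, -108.66949462890625), (10.446721076965332, 79.96074676513672), 85.77452850341797)
```

View pics/w2.png

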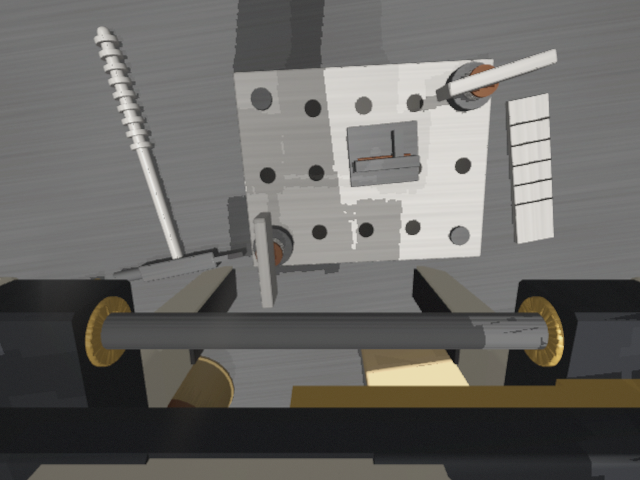

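The wrist view has the far handle at about (263,260), between the fingers. The can and the box are well beyond it, and the hammer head is low on its right. The centre is about (645.3,-109) and the angle -4.2°. Moving over it.

```bash
python3 -m handwheel '[[0.4,-0.15,-3.1,-0.025,0.012,0,1],[0.4,-0.15,-3.1,-0.05,0.0256,0.01,1],[0.4,-0.15,-3.1,-0.0508,0.0256,0.045,1],[0.4,-0.15,-3.1,-0.0508,0.0256,0.075,1],[0.4,-0.15,-3.1,-0.0508,0.0256,0.075,1]]'
python3 -m handwheel '[[0,0,0,0,0,0,1],[0,0,0,0,0,0,0.6]]'
```

```text
t: 8.15
ee_pos: [642.7, -108.6, 149.4]
tool_rot: [[0.079, 0.997, -0.008], [0.997, -0.079, 0.001], [-0.0, -0.008, -1.0]]
contact_force: [-1.5, -0.1, -0.2]
opening: 92.6
t: 8.32
ee_pos: [642.5, -108.3, 149.6]
tool_rot: [[0.079, 0.997, -0.009], [0.997, -0.079, 0.001], [0.0, -0.009, -1.0]]
contact_force: [0.5, 0.9, 0.3]
opening: 90.0
```

```bash
python3 -m handwheel '[[-0.5,0,0.4,-0.0005,0.0028,0.0,0.6],[-0.5,0,0.4,-0.0005,0.0028,0.02,0.3],[-0.5,0,0.4,-0.0005,0.0028,0.04,0],[-0.5,0,0.4,-0.0005,0.0028,0.047,-0.1],[-0.5,0,0.4,-0.0005,0.0028,0.047,-0.2]]'
python3 -m handwheel '[[0,0,0,0,0,0,-0.3],[0,0,0,0,0,0,-0.4],[0,0,0,0,0,0,-0.5]]'
```

```text
t: 8.73
ee_pos: [644.7, -108.6, 102.3]
tool_rot: [[0.086, 0.996, -0.001], [0.996, -0.086, 0.0], [0.0, -0.001, -1.0]]
contact_force: [-0.7, -0.7, 0.7]
opening: 57.9
t: 8.98
ee_pos: [645.4, -108.7, 103.6]
tool_rot: [[0.086, 0.996, 0.001], [0.996, -0.086, 0.0], [0.0, 0.001, -1.0]]
contact_force: [0.2, -0.2, -0.5]
opening: 37.6
```

```bash
python3 -m handwheel '[[0,0,-0.5,0,0,0.0015,-0.7],[0,0,-0.5,0,0,0.0015,-0.9],[0,0,-0.5,0,0,0.0015,-1],[0,0,-0.5,0,0,0.0015,-1],[0,0,-0.5,0,0,0.0015,-1]]' 20
python3 -m handwheel '[[0,0,0,0,0,0,-1],[0,0,0,0,0,0,-1]]' 20; python3 -c "
from h import *
st()"
```

```text
t: 9.4
ee_pos: [645.5, -109.4, 102.3]
tool_rot: [[0.078, 0.997, 0.001], [0.997, -0.078, -0.001], [-0.001, 0.001, -1.0]]
contact_force: [-0.2, -3.1, 0.9]
opening: 9.9
t: 9.57
ee_pos: [645.5, -109.4, 102.3]
tool_rot: [[0.078, 0.997, 0.001], [0.997, -0.078, -0.001], [-0.0, 0.001, -1.0]]
contact_force: [-0.3, -1.2, 1.3]
opening: 9.9
t 9.5667
joint_pos [0.025382773490439502, 0.6618075755133064, 0.08597271260776722, 1.870419831347773, -0.09118222638132113, 0.6118375172557547, 1.6604152043187455]
ee_pos [645.4687515908256, -109.43301752666272, 102.31749044780756]
tool_rot [[ 0.0782  0.9969  0.0012]
 [ 0.9969 -0.0782 -0.0006]
 [-0.0005  0.0013 -1.    ]]
contact_force [-0.29512156315237614, -1.2382798237355328, 1.3424931054158682]
ft_torque [-0.059582643186083556, 0.004964177588481663, 0.010135753411165476]
opening 9.8901226951963
```

```bash
cat > f.py <<'E'
from h import *
s=arm.sense(); R=np.array(s['tool_rot']); print('  ang %.1f F %s Tz %.3f z %.2f'%(np.degrees(np.arctan2(R[1,0],R[0,0])),np.round(s['contact_force'],1),s['ft_torque'][2],s['ee_pos'][2]))
E
python3 f.py
python3 -m handwheel '[[0,0,4,0,0,0.0001,-1],[0,0,8,0,0,0.0001,-1],[0,0,12,0,0,0.0002,-1],[0,0,16,0,0,0.0002,-1],[0,0,20,0,0,0.0003,-1]]' 20 >/dev/null; python3 f.py
python3 -m handwheel '[[0,0,4,0,0,0.0001,-1],[0,0,8,0,0,0.0001,-1],[0,0,12,0,0,0.0002,-1],[0,0,16,0,0,0.0002,-1],[0,0,20,0,0,0.0003,-1]]' 20 >/dev/null; python3 f.py
python3 -c "
from h import *
g=grab('top'); tilt(g,(581,-8)); g=grab('scene');tilt(g,(581,-8))"
```

```text
ang 85.5 F [-0.3 -1.2  1.3] Tz 0.010 z 102.32
  ang 65.3 F [ 0.1 -0.6  0.6] Tz 0.045 z 102.02
  ang 45.1 F [-0.9 -1.1  1.7] Tz 0.058 z 101.73
bench [-1.97032744e-04  1.48148727e-03  9.99998883e-01] (np.float64(1.4156243567498363), 5574) plate [ 0.00157007 -0.00283488  0.99999475] [640.59154943  69.1887445   51.0669197 ] (np.float64(1.316507022775267), 2172) rel tilt deg [ 0.10124774 -0.24730954]
bench [ 7.86932535e-05 -8.24980933e-04  9.99999657e-01] (np.float64(1.2240961181224377), 16015) plate [ 0.0024525  -0.00259933  0.99999361] [591.70559105   0.74796029  51.30152711] (np.float64(1.132300074930242), 9841) rel tilt deg [ 0.13600916 -0.10166293]
```

```bash
python3 -m handwheel '[[0,0,4,0,0,0.0001,-1],[0,0,8,0,0,0.0001,-1],[0,0,12,0,0,0.0002,-1],[0,0,16,0,0,0.0002,-1],[0,0,20,0,0,0.0003,-1]]' 20 >/dev/null; python3 f.py
python3 -m handwheel '[[0,0,4,0,0,0.0001,-1],[0,0,8,0,0,0.0001,-1],[0,0,12,0,0,0.0002,-1],[0,0,16,0,0,0.0002,-1],[0,0,20,0,0,0.0003,-1]]' 20 >/dev/null; python3 f.py
python3 -c "
from h import *
g=grab('scene');tilt(g,(581,-8))"
```

```text
ang 25.2 F [-0.6 -1.9  1.9] Tz -0.001 z 101.45
  ang 5.2 F [-1.3 -1.1  1.8] Tz 0.015 z 101.14
bench [ 3.52483787e-04 -8.07064024e-04  9.99999612e-01] (np.float64(1.2038062131456007), 15406) plate [ 0.00248508 -0.00322433  0.99999171] [591.74661085  -1.21652811  51.2913065 ] (np.float64(1.1483533098160006), 10072) rel tilt deg [ 0.12218903 -0.13849912]
```

```bash
python3 -m handwheel '[[0,0,4,0,0,0.0001,-1],[0,0,8,0,0,0.0001,-1],[0,0,12,0,0,0.0002,-1],[0,0,16,0,0,0.0002,-1],[0,0,20,0,0,0.0003,-1]]' 20 >/dev/null; python3 f.py
python3 -c "
from h import *
g=grab('scene');tilt(g,(581,-8))"
python3 -m handwheel '[[0,0,4,0,0,0.0001,-1],[0,0,8,0,0,0.0001,-1],[0,0,12,0,0,0.0002,-1],[0,0,16,0,0,0.0002,-1],[0,0,20,0,0,0.0003,-1]]' 20 >/dev/null; python3 f.py
python3 -c "
from h import *
g=grab('scene');tilt(g,(581,-8))"
```

```text
ang -15.1 F [ 0.3 -1.4  2.8] Tz 0.028 z 100.81
bench [ 2.17554015e-04 -6.20907587e-04  9.99999784e-01] (np.float64(1.2061660330291126), 15121) plate [ 0.00281773 -0.00322618  0.99999083] [591.85868425  -2.86780739  51.27408556] (np.float64(1.1239181949868988), 10076) rel tilt deg [ 0.14897926 -0.14927127]
  ang -35.2 F [-1.  -1.3  3.5] Tz 0.060 z 100.48
bench [ 2.38797301e-04 -8.44148428e-04  9.99999615e-01] (np.float64(1.1825509316772878), 15082) plate [ 0.0029135  -0.00330114  0.99999031] [593.37515586  -2.08173616  51.25966484] (np.float64(1.1584436342827271), 10086) rel tilt deg [ 0.15324916 -0.14077549]
```

```bash
python3 -m handwheel '[[0,0,4,0,0,0,-1],[0,0,8,0,0,0.0001,-1],[0,0,12,0,0,0.0001,-1],[0,0,16,0,0,0.0001,-1],[0,0,20,0,0,0.0002,-1]]' 20 >/dev/null; python3 f.py
python3 -c "
from h import *
g=grab('scene');tilt(g,(581,-8))"
python3 -m handwheel '[[0,0,4,0,0,0,-1],[0,0,8,0,0,0.0001,-1],[0,0,12,0,0,0.0001,-1],[0,0,16,0,0,0.0001,-1],[0,0,20,0,0,0.0002,-1]]' 20 >/dev/null; python3 f.py
python3 -c "
from h import *
g=grab('scene');tilt(g,(581,-8))"
```

```text
ang -55.4 F [-1.7  0.9  6. ] Tz 0.057 z 100.41
bench [ 3.77688617e-04 -8.68901033e-04  9.99999551e-01] (np.float64(1.2058937230332134), 15357) plate [ 0.00202109 -0.00262845  0.9999945 ] [595.02484639   0.87879435  51.35062157] (np.float64(1.126892095476005), 9731) rel tilt deg [ 0.09415994 -0.10081478]
  ang -75.6 F [-2.1 -0.5  5.9] Tz 0.055 z 100.38
bench [ 1.42039804e-04 -7.10587642e-04  9.99999737e-01] (np.float64(1.2225744363198376), 15668) plate [ 0.0012675  -0.00197874  0.99999724] [595.82777336   5.47200977  51.44505424] (np.float64(1.101679960979741), 9306) rel tilt deg [ 0.06448431 -0.07265975]
```

The far shoe touched at about -42°: z stopped following and the tilt started to close. Both screws at +0.35 mm needs about 50° past touch, so another 19°, then release and check.

```bash
python3 -m handwheel '[[0,0,4,0,0,0,-1],[0,0,8,0,0,0,-1],[0,0,12,0,0,0,-1],[0,0,16,0,0,0,-1],[0,0,19,0,0,0,-1]]' 20 >/dev/null; python3 f.py
python3 -m handwheel '[[0,0,0,0,0,0,-0.5],[0,0,0,0,0,0,-0.4],[0,0,0,0,0,0,-0.4],[0,0,0,0,0,-0.03,-0.3],[0,0,0,0,0,-0.06,-0.2]]'
python3 -m handwheel '[[0,0,0,0,0,-0.04,0],[0,0,0,-0.01,-0.04,-0.06,0],[0,0,0,-0.01,-0.08,-0.06,0],[0,0,0,-0.01,-0.08,-0.06,0]]'
python3 - <<'E'
from h import *
np.set_printoptions(precision=4,suppress=True)
for n in ['top','scene']:
    g=grab(n); save(n+'3',*g)
    g0=load(n+'0'); print(n)
    for q in (g0,g): tilt(q,(581,-8))
    C0=cloud(*g0[1:]);C=cloud(*g[1:]); m=(g0[1]>0)&(g[1]>0)&(abs(C0[...,2]-52)<4)&(abs(C[...,2]-52)<4)&(g0[0].mean(2)>120)&(g[0].mean(2)>100)
    dz=C[m][:,2]-C0[m][:,2]; P=C0[m]; ok=abs(dz)<6
    b=(abs(C0[...,2])<5)&(abs(C[...,2])<5)&(np.hypot(C0[...,0]-581,C0[...,1]+8)<330)&(np.hypot(C0[...,0]-581,C0[...,1]+8)>200)
    print('bench dz',np.mean((C-C0)[b][:,2]))
    A=np.c_[P[ok,0]-581,P[ok,1]+9,np.ones(ok.sum())]; s=np.linalg.lstsq(A,dz[ok],rcond=None)[0]; print('rise at middle',s[2],'se',dz[ok].std()/ok.sum()**.5,'slopes deg',np.degrees(s[:2]),ok.sum())
E
```

```text
ang -94.8 F [-1.6  0.   4.3] Tz 0.107 z 100.39
t: 14.08
ee_pos: [643.7, -108.9, 159.5]
tool_rot: [[-0.081, -0.997, -0.006], [-0.997, 0.081, 0.001], [-0.0, 0.006, -1.0]]
contact_force: [-0.2, 0.1, 0.1]
opening: 34.9
t: 14.42
ee_pos: [731.1, -103.7, 220.3]
tool_rot: [[-0.073, -0.997, -0.0], [-0.997, 0.073, -0.0], [0.0, 0.0, -1.0]]
contact_force: [-1.1, 1.0, -0.9]
opening: 46.2
top
bench [-0.0007  0.0009  1.    ] (np.float64(1.4200155019685288), 22255) plate [-0.0053  0.0048  1.    ] [581.4957 -13.1675  51.0921] (np.float64(1.3294883170743599), 13123) rel tilt deg [-0.2662  0.2267]
bench [-0.0005  0.0011  1.    ] (np.float64(1.4225959138698074), 18528) plate [-0.0008  0.0011  1.    ] [570.1026 -22.8258  51.2976] (np.float64(1.3296426508976382), 9075) rel tilt deg [-0.0181 -0.0011]
bench dz -0.008411874262679957
rise at middle 0.20052988710501135 se 0.017279083161096782 slopes deg [-0.0955  0.0782] 12804
scene
bench [ 0.0001 -0.0007  1.    ] (np.float64(1.2339403164029705), 16926) plate [-0.0042  0.0031  1.    ] [590.1964  -2.2824  51.3598] (np.float64(1.1315500956404465), 10287) rel tilt deg [-0.2508  0.2218]
bench [ 0.0001 -0.0008  1.    ] (np.float64(1.210956249183756), 15670) plate [ 0.0003 -0.0012  1.    ] [591.1459  -2.9577  51.5445] (np.float64(1.1348609115956687), 10053) rel tilt deg [ 0.0155 -0.0224]
bench dz -0.009282954744364243
rise at middle 0.19030625280817975 se 0.017100492376250723 slopes deg [-0.245  0.224] 10408
```

It's level to within 0.03° in both cameras. The plate's middle has risen only about 0.19 mm against the 0.35 mm aimed at, though the turn count says about 0.33 mm. The load on the jacks may be on the light side, so I'll regrip the far handle and add about 14° (0.1 mm of lift at the middle), which stays inside the window on either estimate, and log the torque.

```bash
python3 -m handwheel '[[0,0,-0.6,0.004,0.03,0,-0.1],[0,0,0.6,0.008,0.06,0,-0.2],[0,0,0.6,0.012,0.085,0.02,-0.2],[0,0,0.6,0.012,0.085,0.05,-0.2],[0,0,0.6,0.012,0.085,0.05,-0.2]]'
python3 -m handwheel '[[0,0,0,0,0,0,-0.2],[0,0,0,0,0,0,-0.2]]'; python3 f.py
```

```text
t: 14.93
ee_pos: [635.1, -109.3, 165.0]
tool_rot: [[-0.088, -0.996, -0.013], [-0.996, 0.088, 0.003], [-0.002, 0.013, -1.0]]
contact_force: [-0.1, 1.2, -0.9]
opening: 37.4
t: 15.1
ee_pos: [634.6, -109.2, 165.2]
tool_rot: [[-0.088, -0.996, -0.014], [-0.996, 0.088, 0.003], [-0.002, 0.014, -1.0]]
contact_force: [0.3, -0.1, 0.9]
opening: 37.3
  ang -95.0 F [ 0.3 -0.1  0.9] Tz -0.011 z 165.18
```

```bash
python3 -m handwheel '[[0.8,0.1,0,-0.0008,-0.0108,0,-0.2],[0.8,0.1,0,-0.0008,-0.0108,0,-0.2],[0.8,0.1,0,-0.0008,-0.0108,0.01,-0.2],[0.8,0.1,0,-0.0008,-0.0108,0.02,-0.2],[0.8,0.1,0,-0.0008,-0.0108,0.02,-0.2]]'
python3 -m handwheel '[[0,0,0,0,0,0,-0.2]]'; python3 f.py
```

```text
t: 15.52
ee_pos: [644.3, -108.7, 142.8]
tool_rot: [[-0.087, -0.996, -0.003], [-0.996, 0.087, 0.001], [-0.001, 0.003, -1.0]]
contact_force: [-0.3, 0.1, -0.2]
opening: 37.1
t: 15.6
ee_pos: [643.9, -108.8, 142.2]
tool_rot: [[-0.088, -0.996, -0.004], [-0.996, 0.088, 0.001], [-0.001, 0.004, -1.0]]
contact_force: [-0.3, 1.5, -0.2]
opening: 37.1
  ang -95.0 F [-0.3  1.5 -0.2] Tz 0.014 z 142.16
```

```bash
python3 -m handwheel '[[0.2,0,0,0.0005,-0.0015,0.02,-0.2],[0.2,0,0,0.0005,-0.0015,0.035,-0.2],[0.2,0,0,0.0005,-0.0015,0.041,-0.2],[0.2,0,0,0.0005,-0.0015,0.041,-0.4],[0.2,0,0,0.0005,-0.0015,0.041,-0.6]]'
python3 -m handwheel '[[0,0,0,0,0,0,-0.8],[0,0,0,0,0,0,-1],[0,0,0,0,0,0,-1],[0,0,0,0,0,0,-1],[0,0,0,0,0,0,-1]]' 20; python3 f.py
```

```text
t: 16.02
ee_pos: [645.0, -109.5, 101.0]
tool_rot: [[-0.088, -0.996, -0.001], [-0.996, 0.088, 0.001], [-0.0, 0.001, -1.0]]
contact_force: [-0.1, -0.4, -0.9]
opening: 28.0
t: 16.43
ee_pos: [645.4, -109.3, 101.7]
tool_rot: [[-0.088, -0.996, -0.0], [-0.996, 0.088, 0.001], [-0.001, 0.0, -1.0]]
contact_force: [-0.6, 1.8, 5.3]
opening: 10.1
  ang -95.0 F [-0.6  1.8  5.3] Tz 0.074 z 101.74
```

```bash
python3 -m handwheel '[[0,0,2,0,0,0,-1],[0,0,4,0,0,0,-1]]' >/dev/null; python3 f.py
python3 -m handwheel '[[0,0,2,0,0,0,-1]]' >/dev/null; python3 f.py
python3 -m handwheel '[[0,0,2,0,0,0,-1]]' >/dev/null; python3 f.py
python3 -m handwheel '[[0,0,2,0,0,0,-1]]' >/dev/null; python3 f.py
python3 -m handwheel '[[0,0,2,0,0,0,-1]]' >/dev/null; python3 f.py
python3 -m handwheel '[[0,0,2,0,0,0,-1]]' >/dev/null; python3 f.py
```

```text
ang -99.1 F [-0.4 -0.1  0.5] Tz 0.092 z 101.79
  ang -101.2 F [ 0.4  0.6 -0.6] Tz 0.147 z 101.77
  ang -103.3 F [0.1 1.  0.1] Tz 0.138 z 101.76
  ang -105.4 F [-0.1  0.4  0.5] Tz 0.106 z 101.77
  ang -107.5 F [ 0.   0.3 -0.6] Tz 0.065 z 101.77
  ang -109.6 F [ 0.4  0.1 -0.4] Tz 0.084 z 101.74
```

The mean torque over the turn is about 0.105 N m, which matches an even share. I'll release, retreat and check.

```bash
python3 -m handwheel '[[0,0,0,0,0,0,-0.5],[0,0,0,0,0,0,-0.4],[0,0,0,0,0,0,-0.3],[0,0,0,0,0,-0.03,-0.3],[0,0,0,0,0,-0.06,-0.2]]'
python3 -m handwheel '[[0,0,0,0,0,-0.04,0],[0,0,0,0.03,0,-0.08,0],[0,0,0,0.07,0,-0.1,0],[0,0,0,0.11,0,-0.1,0],[0,0,0,0.13,0,-0.1,0]]'
python3 -m handwheel '[[0,0,0,0,0,0,0],[0,0,0,0,0,0,0],[0,0,0,0,0,0,0],[0,0,0,0,0,0,0]]'
python3 - <<'E'
from h import *
np.set_printoptions(precision=4,suppress=True)
for n in ['top','scene']:
    g=grab(n); save(n+'4',*g)
    g0=load(n+'0'); print(n)
    tilt(g,(581,-8))
    C0=cloud(*g0[1:]);C=cloud(*g[1:])
    for nm,f in [('start',g0),('prev',load(n+'3'))]:
        C0=cloud(*f[1:]); m=(f[1]>0)&(g[1]>0)&(abs(C0[...,2]-52)<4)&(abs(C[...,2]-52)<4)&(f[0].mean(2)>120)&(g[0].mean(2)>120)
        dz=(C-C0)[m][:,2]; P=C0[m]; A=np.c_[P[:,0]-581,P[:,1]+9,np.ones(len(P))]; s=np.linalg.lstsq(A,dz,rcond=None)[0]; print(nm,'rise',s[2],np.degrees(s[:2]),len(P))
p=load('top4')[0]
cv2.imwrite('pics/c4.png',cv2.resize(p[160:330,205:535],None,fx=2.4,fy=2.4,interpolation=cv2.INTER_CUBIC)[:,:,::-1])
E
```

```text
t: 17.43
ee_pos: [644.3, -109.2, 161.1]
tool_rot: [[-0.334, -0.942, -0.004], [-0.943, 0.334, 0.0], [0.001, 0.003, -1.0]]
contact_force: [0.1, -0.1, 1.0]
opening: 34.8
t: 17.85
ee_pos: [600.1, -235.5, 264.0]
tool_rot: [[-0.335, -0.942, -0.0], [-0.942, 0.335, -0.002], [0.002, -0.0, -1.0]]
contact_force: [-0.0, 0.4, 0.6]
opening: 46.3
t: 18.18
ee_pos: [600.8, -233.8, 263.3]
tool_rot: [[-0.333, -0.943, -0.001], [-0.943, 0.333, -0.001], [0.001, 0.0, -1.0]]
contact_force: [-0.3, 1.1, 0.1]
opening: 46.4
toph.py:19: RuntimeWarning: Mean of empty slice.
  c=P.mean(0)
  ret = um.true_divide(
Traceback (most recent call last):
  File "h.py", line 28, in tilt
    pl=plane(C[ok&(Z>46)&(Z<58)&(r<150)&(p.mean(2)>120)])
  File "h.py", line 21, in plane
    n=np.linalg.svd(P-c,full_matrices=False)[2][2]; r=(P-c)@n; s=max(1.5*np.median(abs(r))*1.48*1.5,.3)
      ~~~~~~~~~~~~~~~~~~~~~~~~~~~~~~~~~~~~~~~~~^^^
IndexError: index 2 is out of bounds for axis 0 with size 0
```

```bash
python3 -m handwheel '[[0,0,0,0.04,-0.01,-0.02,0],[0,0,0,0.08,-0.02,-0.02,0],[0,0,0,0.12,-0.03,-0.02,0],[0,0,0,0.16,-0.03,-0.02,0],[0,0,0,0.16,-0.03,-0.02,0]]'
python3 - <<'E'
from h import *
np.set_printoptions(precision=4,suppress=True)
for n in ['scene','top']:
    g=grab(n); save(n+'4',*g); print(n)
    if n=='top': cv2.imwrite('pics/c4.png',cv2.resize(g[0][160:330,205:535],None,fx=2.4,fy=2.4,interpolation=cv2.INTER_CUBIC)[:,:,::-1])
    tilt(g,(581,-8))
    C=cloud(*g[1:])
    for nm in '03':
        f=load(n+nm); C0=cloud(*f[1:]); m=(f[1]>0)&(g[1]>0)&(abs(C0[...,2]-52)<4)&(abs(C[...,2]-52)<4)&(f[0].mean(2)>120)&(g[0].mean(2)>120)
        dz=(C-C0)[m][:,2]; P=C0[m]; A=np.c_[P[:,0]-581,P[:,1]+9,np.ones(len(P))]; s=np.linalg.lstsq(A,dz,rcond=None)[0]; print(nm,'rise',s[2],np.degrees(s[:2]),len(P))
E
```

```text
t: 18.65
ee_pos: [571.7, -401.7, 284.1]
tool_rot: [[-0.339, -0.941, -0.003], [-0.941, 0.339, -0.006], [0.007, 0.0, -1.0]]
contact_force: [-1.3, -0.5, 0.8]
opening: 46.6
scene
bench [ 0.0002 -0.0009  1.    ] (np.float64(1.2032613922886375), 16847) plate [-0.0002 -0.0004  1.    ] [591.9532  -2.0888  51.6356] (np.float64(1.1230088208128586), 10078) rel tilt deg [-0.0228  0.0241]
0 rise 0.28277020778520945 [-0.2119  0.187 ] 10347
3 rise 0.09718968533630908 [ 0.0267 -0.0395] 10178
top
bench [-0.0002  0.0004  1.    ] (np.float64(1.386574215645602), 3709) plate [-0.0009 -0.0408  0.9992] [ 659.9246 -131.0813   51.5525] (np.float64(1.2270953295427454), 27) rel tilt deg [-0.0383 -2.3634]
0 rise -0.88951980316977 [-1.2158 -0.9305] 59
3 rise -0.013856695062647185 [-1.1897 -0.8421] 58
```

View pics/c4.png

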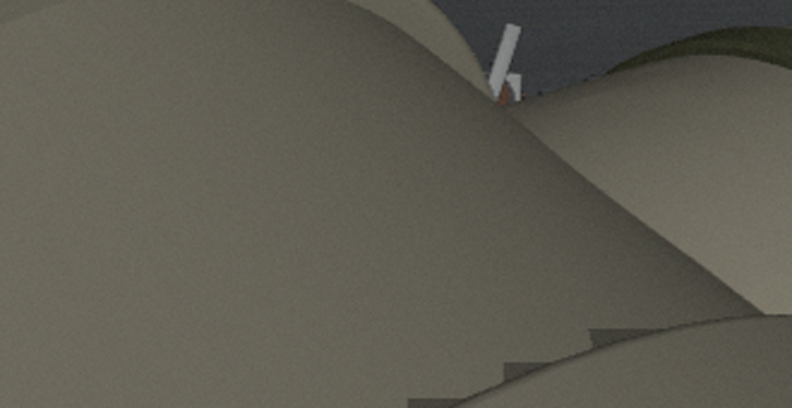

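The added turn lifted the middle by 0.097 mm, just as predicted. The arm's elbow hides the plate in the top view, so I'll take a last look through the scene camera.

View pics/scene4.png

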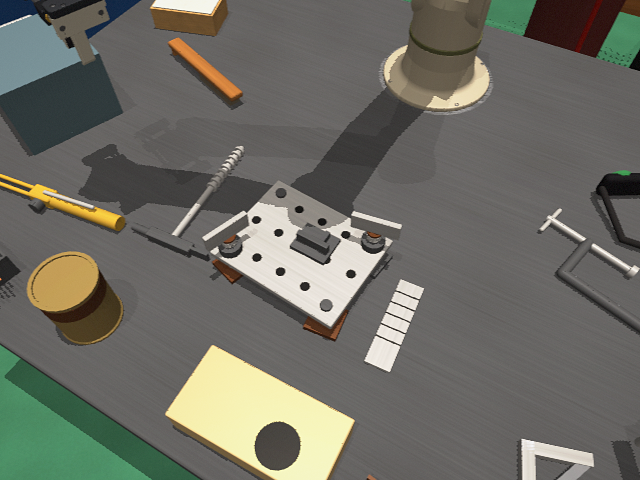

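The plate, bracket (315,243), offcut (395,325) and hammer (180,240) are all where they were in the first scene view. The gripper at (85,30) is near the grey box, so I'll raise it, let it settle and hand in.

```bash
python3 -m handwheel '[[0,0,0,0,0,-0.03,0],[0,0,0,0,0,-0.06,0],[0,0,0,0,0,-0.06,0],[0,0,0,0,0,-0.06,0],[0,0,0,0,0,-0.06,0]]'
python3 - <<'E'
from h import *
g=grab('scene'); tilt(g,(581,-8)); C=cloud(*g[1:])
q=g[1]>0; B=C[q&(C[...,0]>350)&(C[...,0]<750)&(C[...,1]<-300)&(C[...,1]>-600)]
st(); print(arm.hand_in())
E
```

```text
t: 19.17
ee_pos: [576.8, -393.0, 342.2]
tool_rot: [[-0.331, -0.944, -0.002], [-0.944, 0.331, 0.0], [0.001, 0.002, -1.0]]
contact_force: [0.0, -0.1, 0.1]
opening: 46.5
bench [ 1.12540052e-04 -7.99138189e-04  9.99999674e-01] (np.float64(1.2090273550771864), 16860) plate [-5.87013546e-04 -1.86761084e-04  9.99999810e-01] [591.81449902  -2.06081476  51.62431681] (np.float64(1.1247734999705672), 10128) rel tilt deg [-0.04008147  0.03508662]
t 19.2167
joint_pos [-0.08755123014692631, 0.7007739610606943, 1.1358254234394052, 1.5714443443047479, -0.6507312884445944, 1.2966128213687254, -0.76729261747352]
ee_pos [576.4606918670438, -393.1033389960375, 341.7959653143251]
tool_rot [[-0.3318 -0.9433 -0.0028]
 [-0.9433  0.3318  0.0004]
 [ 0.0006  0.0027 -1.    ]]
contact_force [-1.3846753944400716, -0.8034909416075543, 0.6840004700228665]
ft_torque [-0.002249979884276488, 0.1484871932044171, 0.006627883334492871]
opening 46.60739368627442
the job is handed in; nothing more can be done
None
```

I turned both jack screws clockwise, the near one about 75° and the far one about 195°, and handed the job in at about 19 s of the 72 s allowed. hand_in reports no verdict. The far shoe touched its packer part-way through; I then preloaded it, and added about 14° more after a first check.

**Level:** the last scene-camera reading was about 0.05°, against the 0.5° limit and about 0.35° at the start. In the final position the arm hid the plate from the top camera, so only the scene camera confirms this. Before the last 14° both cameras read within about 0.03°.

**Load on the feet:** I couldn't measure the foot loads directly, and my estimates disagree. All of them are above the 7 N needed:

| Evidence | Finding | Load on each jack |
|---|---|---|
| Depth images | plate's middle rose about 0.28 mm | about 11–13 N |
| Turn count | about 0.43 mm of preload | about 20 N, leaving about 12 N on each plain foot |
| Far screw torque | about 0.105 N m over the last turn | close to an even 16 N share |

**Things nearby:** by eye, the plate, bracket, offcut and hammer had not moved in the last scene view. I did not measure their shift. Forces I read at the wrist stayed under about 8 N, and the arm ended clear of everything.

**One slip:** my first grip on the near handle landed about 8 mm too low, apparently on the screw shank. I opened and regripped on the bar; the force readings stayed small.

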